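Lock the last cover board onto the medicine tray

ROBOT

A 6-joint arm with a two-finger parallel gripper is mounted at the origin on the work surface. World frame = base frame: x ahead of the robot, y to its left, z up, the work surface at z = 0. Lengths are in mm, angles in rad, forces in N, time in s.
With the tool pointing down it reaches from about 300 to 825 mm from the base axis. Payload 5.4 kg.
Tool frame: the origin (TCP) lies midway between the tips of the shut fingers; the grasp point (between the pads) lies 19 mm behind it; z points along the fingers, y is the line along which they close (so a half turn about z gives the same grasp; the last joint's range is limited). The gripper opens to 92 mm and grips with 3 to 60 N. Pads are 20 mm wide; open, the fingers measure 128 mm over their backs; the gripper's body (75 mm by 189 mm) begins 69 mm behind the grasp point.
Start: joints at [1.009, 0.158, 1.597, -0, 1.386, -0.21], TCP at [198.147, 539.763, 182.301] pointing down, gripper open.
Joint ranges: [-2.91, 2.91], [-0.94, 2.29], [0.18, 2.7], [-1.29, 4.43], [0.17, 2.64], [-3, 3]. Speed limits (rad/s): [2.57, 2.57, 3.14, 3.14, 3.14, 3.14].

INTERFACE

Orientations are given as a rotation vector (axis times angle).
In Python, from plant import arm gives the robot as it stands. The module is installed in compiled form; this text tells all that it offers.
- The arm moves only by the tool apply_moves, never from a script. Its argument "plan" is a list of rows, each an object with "gripper": the finger opening in m, from 0 to 0.0919; "slide": the shift along the tool's x, y, z in m, a list of three; "delta_rot": the turn, a rotation vector about the tool's x, y, z in degrees, a list of three. In form: [{"gripper": gripper, "slide": [tx, ty, tz], "delta_rot": [ax, ay, az]}, ...]. A call has 1 to 5 rows; each row is the pose to reach, as a shift and turn from the pose commanded when the call began, along the tool's axes at that moment; what a row does not reach only later rows make up. A row lasts 1/10 s, in which the tool goes at most 50 mm and 8.59 degrees, less where a joint would pass 70% of its speed; a pose out of reach is approached as far as the arm can. A call with a gripper value outside its range is refused whole. The fingers move at their own pace and stop on an object; "grip_force" is the grip in N (left out, the last holds). Time passes only in rows, so rows that repeat a pose let the fingers close. It gives the time, the measured TCP pose, the force, the opening and the grip force at its end, in the units of the state.
- arm.sense(): the state, without advancing time (a new reading comes with each control period).
- arm.capture(name): name is "side" or "top"; returns a dict with "color" (400x640x3 uint8, red, green, blue), "z_map" (400x640 float32, mm along the optical axis (not along the pixel's ray), 0 where there is no reading), "camera_matrix" (3x3 intrinsics, pixels), "k1" (the pictures are not rectified: a ray, as slopes to the right and down, at radius r is drawn at 1 + k1 r^2 times it, then the intrinsics apply), "xyz" and "rotation" of the camera in the world. Camera axes: x right, y down, z forward; pixel columns grow to the right and rows downward; lengths in mm; the calibration is good to about 2 mm. A picture is of the moment at which its call begins.
- arm.job_done(): hands the job in; it is judged then, once.
Trained networks look in the newest picture that a camera, given by its name, has taken for a name from the list of things; names that differ only in an ending like _2 or _b are one class to them, and where a whole thing is asked for, a point or a joint stands for the part that bears it (a point fixed in the world has none). Each returns a list of dicts, best first, with "p" (0 to 1); they miss things now and then, are a little off and sometimes report something else, mostly with a low value. They report only what shows in the picture. A call takes as long as a camera call. They do not tell look-alikes from the thing itself.
- arm.boxes_of(target, camera): "at" ([row, column] in pixels, amid what is visible of it).
- arm.outline_of(target, camera): "pixels" (400x640 bool, what is visible of it) and "at" ([row, column] in pixels, amid what is visible of it).
The state is a dict: "time": time; "joint_positions": joint angles; "qvel": joint speeds; "effort": joint torques, N m; "tcp_pos": TCP position; "tool_rot": TCP orientation; "wrist_force": force on the tool from outside, world axes, zero at the start; "wrist_torque": the same for the moment, N m; "grip_width": opening from 0.0 (shut) to 1.0 (fully open); "grasp_force": force on a finger pad.
Only numpy, scipy, OpenCV 4.12 (cv2) and the standard library are available. Lean on these libraries where they do the work, as an engineer would, in place of code of your own. Each camera call takes 0.05 s, during which the arm holds its last target. There are 200 camera calls.

TASK

Close the medicine tray: pick up the loose cover board by its fin, angle its tongue into the groove of the board already fitted on the tray, lower it flat and press its far edge down until the spring catch has snapped back over it. Push gently, since the deck with the fitted board is only lightly held on the tray and must not be shoved along, nor the carton lying on it disturbed. Then let go, and leave the stock standing around as it is.

Things in the scene. Friction and masses are not known exactly. Their poses are not given: they have to be found in the camera images.
- tray: Steel medicine tray, fixed, 222 (x) x 176 (y) mm, aluminium deck on top, far half open. Origin: centre of underside; x from grooved board to catch (away from robot), z up. The deck (grooved board, runners, rim, catch as one) stands up to 20 mm either way along x from mid position; no reported pose shows it: feel for it. x values are for mid position. Only friction holds it: 8 N along x shifts it.
- mouth (a point): Point on the tray at tray x -35, y 0, z 70 mm; axes as the tray's. The fitted grey board's edge, facing +x, is at this x (deck in mid position), its top 18 mm higher. Groove in that edge: full width, floor at the point's z, 12 mm high, 15 mm deep, under a 6 mm thick lip. The floor runs on 15 mm in front of the lip.
- opening (a point): Point on the tray at tray x 25, y 0, z 70 mm: middle of the seat, axes as the tray's. Two side runners (top at this z, y 55 to 88 mm each side) carry the cover; side guides, 8 mm high, inner faces at y = +-75 mm. The far rim's face is 63 mm ahead (+x), its top 18 mm up, so lip edge to rim is 123 mm. The catch stands on the rim at y = 0.
- catch (a joint): Sprung steel catch on the rim, 44 mm wide. 0 = out (rest), up to 0.010 m pushed back (+x). Nose reaches 7 mm in front of the rim face; lowest corner 0.8 mm over a seated cover's top; its face rises 13 mm, leaning back 25 degrees, so a cover edge pressed down drives it back (spring 3.2 N + 0.4 N/mm; some 5 to 12 N down at the cover's far edge), then it snaps out over the cover.
- cover_mid (a point): Centre of the loose cover board: grey laminate, 0.35 kg, 120 (x) x 140 (y) x 18 mm, lying flat at the start, z up. Along its -x edge a full-width tongue, 12 mm long, 7 mm thick, flush with the underside. It fits the groove at tilts up to 25 degrees; tilted, the shoulder meets the lip early, so keep sliding in while lowering. Seated: shoulder within 3 mm of the lip, tops flush.
- cover_fin (a point): Grip fin on the cover, where to take it: upright, 14 mm thick (cover's y), 50 mm long (x), from the cover's top face to 36 mm above it. The point is 22 mm above the top face (40 mm above the underside) and 15 mm from the cover's middle towards +x. Axes as the cover's.
- tongue_tip (a point): Middle of the outer edge of the cover's tongue, 3.5 mm above the underside, 72 mm from the cover's middle towards -x. Axes as the cover's.
- bottle_tall: Bystander, to be left alone: white medicine jar, 52 mm across, 98 mm tall. Origin: centre of the underside.
- bottle_mid: Bystander, to be left alone: white medicine jar, 44 mm across, 78 mm tall. Origin: centre of the underside.
- bottle_small: Bystander, to be left alone: small white medicine jar, 34 mm across, 52 mm tall, standing just on the robot's side of the tray. Origin: centre of the underside.
- bottle_blue: Bystander, to be left alone: small white jar with a blue cap, 38 mm across, 62 mm tall. Origin: centre of the underside.
- carton: Bystander, to be left alone: white paper carton, 75 x 50 x 40 mm. Origin: centre of the underside.
- carton_flat: Bystander, to be left alone: flat white paper carton, 110 x 55 x 22 mm. Origin: centre of the underside.
- carton_top: Bystander, to be left alone: small flat white carton, 35 x 80 x 18 mm, lying on the fitted grooved board; it shifts with the deck if that is shoved. Origin: centre of the underside.
- spatula: Bystander, to be left alone: steel tablet spatula lying flat, 180 mm long. Origin: under its middle.
Not all that is in view belongs to the job. What is shaped like the part that bears cover_mid but blue or green is not meant.

How it is judged (in metres and radians):
On the way:
1. the sloping cover's tongue is down at the groove (angle between cover_mid's own z axis and vertical between 0.08 and 0.6 rad and x of tongue_tip in the frame of tray between -0.076 and -0.018 m and z of tongue_tip in the frame of tray between 0.068 and 0.082 m), for 0.05 s.
At the end, for the whole second after the job is handed in: The cover lies flat in the opening: level to 0.03 rad, middle 79 mm up +-2.5 mm, in the tray frame at x 2 to 51 mm and y within 10 mm, turned under 0.09 rad, tongue in the groove, catch back out over it (under 2 mm), released and at rest (angle between cover_mid's own z axis and vertical below 0.03 rad and angle between the x axis of cover_mid and the x axis of tray, either way round below 0.09 rad and z of cover_mid in the frame of tray between 0.0765 and 0.0815 m and x of cover_mid in the frame of tray between 0.002 and 0.051 m and y of cover_mid in the frame of tray between -0.01 and 0.01 m and x of tongue_tip in the frame of tray below -0.02 m and value of joint catch below 0.002 m and linear speed of cover below 0.01 m/s); the robot touches nothing.
It fails at once if the tray and its deck were forced: more than 50 N on them (contact force between tray and anything else above 50 N).
It fails at once if a bystander was moved by more than 30 mm (distance of any of bottle_tall, bottle_mid, bottle_small, bottle_blue, carton, carton_flat, carton_top, spatula from where it was at the start of the episode above 0.03 m).
It fails at once if the deck was shoved along: the carton on it moved by more than 4 mm (distance of carton_top from where it was at the start of the episode above 0.004 m).
It also fails if it takes over 70 s, if anything falls off the work surface, if the arm or the gripper's body presses on something with over 40 N, if the wrist force passes 120 N, or if a joint passes its speed limit or range.

## Working session

There is one attempt and no reset: what is moved stays moved. The work goes in short steps, Python scripts to look and compute and a tool call to move; the robot and the scene stay as the last step left them, time stands still between calls to the robot, and variables do not carry over. Pictures are saved under pics/ and viewed, at most 10 in all, crops included, and the job is handed in when it is done.

Besides the shell and the picture viewer there is one more tool, called after "Emit:" as name(argument=value, ...), one argument or row to a line, values as JSON. apply_moves: Moves the arm, as the interface text tells. Its arguments: {"type":"object","properties":{"plan":{"type":"array","items":{"type":"object","properties":{"gripper":{"type":"number"},"slide":{"type":"array","items":{"type":"number"}},"delta_rot":{"type":"array","items":{"type":"number"}}}}},"grip_force":{"type":"number"}},"required":["plan"]}

```bash
mkdir -p pics; cat > h.py <<'E'
import numpy as np, cv2
from plant import arm
def cloud(c):
    K=np.array(c["camera_matrix"],float);k1=c["k1"]
    v,u=np.mgrid[0:400,0:640].astype(np.float32)
    p=cv2.undistortPoints(np.stack([u.ravel(),v.ravel()],1)[:,None].astype(np.float64),K,np.array([k1,0,0,0,0.])).reshape(400,640,2)
    z=c["z_map"].astype(float)
    P=np.dstack([p[...,0]*z,p[...,1]*z,z])
    R=np.array(c["rotation"])
    if R.size==3: R=cv2.Rodrigues(R.astype(float))[0]
    W=P@R.T+np.array(c["xyz"]); W[z<=0]=np.nan
    return W
def save(n,im): cv2.imwrite("pics/"+n,im[...,::-1])
E
python3 - <<'E'
from h import *
s=arm.sense();print(s["tcp_pos"],s["tool_rot"],s["time"],s["wrist_force"])
for n in("top","side"):
    c=arm.capture(n);save(n+"1.png",c["color"]);W=cloud(c);np.save(n+".npy",W)
    print(n,c["xyz"],c["rotation"])
    for t in("cover_mid","cover_fin","tray","carton_top","bottle_small","bottle_tall","bottle_mid","bottle_blue","carton","catch"):
        for o in arm.boxes_of(t,n)[:3]:
            r,q=[int(round(x)) for x in o["at"]];print(t,round(o["p"],2),r,q,np.round(W[r,q]))
E
```

```text
[197.79762976 539.16218959 181.29665767] [-5.49646740e-01 -3.09241622e+00  2.81818643e-03] 0.0 [ 0.10258235  0.03622021 -0.40980882]
top [ 268.78597413    3.46262273 1332.58095209] [-2.16023442  2.09542592 -0.18731337]
cover_mid 0.79 251 240 [319. 271.  36.]
cover_mid 0.72 196 277 [513. 159.  16.]
cover_mid 0.72 292 401 [ 203. -263.   50.]
cover_fin 0.91 197 280 [510. 148.  16.]
cover_fin 0.72 294 400 [ 195. -262.   37.]
cover_fin 0.69 250 240 [322. 269.  47.]
tray 0.95 190 376 [ 536. -179.   57.]
carton_top 0.77 204 386 [ 481. -204.  107.]
bottle_small 0.51 240 385 [ 369. -210.   54.]
bottle_tall 0.77 217 195 [421. 410. 100.]
bottle_tall 0.62 190 376 [ 536. -179.   57.]
bottle_mid 0.45 121 310 [766.  52.  78.]
bottle_mid 0.19 190 375 [ 536. -175.   58.]
bottle_blue 0.48 237 322 [372.  -1.  64.]
bottle_blue 0.46 195 274 [515. 169.  21.]
carton 0.7 127 368 [ 764. -152.   44.]
carton 0.38 196 279 [513. 152.  17.]
catch 0.62 162 378 [ 621. -178.  102.]
catch 0.42 193 376 [ 526. -179.   54.]
side [ -81.92158817 -586.31677725  796.99032085] [-2.13862366  0.93385802 -0.40354255]
cover_mid 0.9 188 284 [505. 139.  16.]
cover_mid 0.86 342 312 [ 199. -280.   19.]
cover_mid 0.6 203 212 [314. 248.  16.]
cover_fin 0.94 342 312 [ 199. -280.   19.]
cover_fin 0.66 188 284 [505. 139.  16.]
cover_fin 0.63 202 211 [315. 254.  16.]
tray 0.73 273 347 [ 374. -227.   42.]
tray 0.72 229 376 [ 485. -223.  104.]
carton_top 0.62 229 363 [ 464. -200.  105.]
bottle_small 0.6 272 345 [ 368. -226.   51.]
bottle_tall 0.63 155 204 [405. 405.  67.]
bottle_mid 0.88 159 365 [767.  30.  39.]
bottle_blue 0.55 228 282 [367.  -7.  47.]
bottle_blue 0.18 193 392 [ 627. -170.   98.]
carton 0.72 189 417 [ 752. -179.   40.]
catch 0.7 191 390 [ 625. -164.  103.]
```

View pics/top1.png

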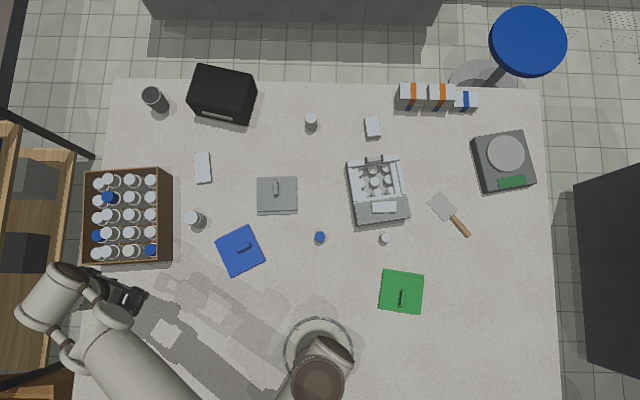

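View pics/side1.png

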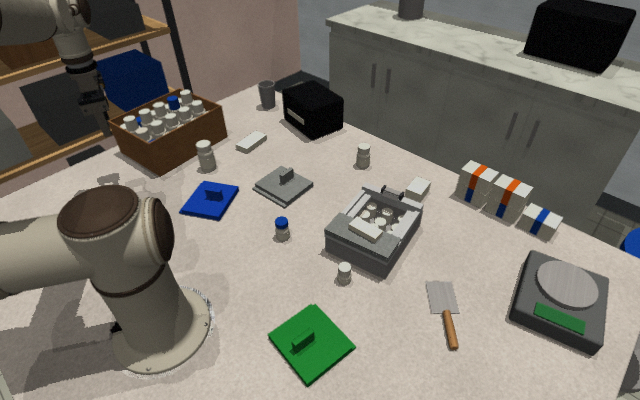

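Three candidates in the top view: grey (196,277), blue (251,240) and green (292,401). The grey laminate one fits the description. The tray is at (190,376) and the fitted board lies on the robot side with the carton at (207,384). I'll measure and check a crop.

```bash
python3 - <<'E'
from h import *
W=np.load("top.npy"); S=np.load("side.npy")
im=cv2.imread("pics/top1.png")
a=cv2.resize(im[165:225,245:310],None,fx=6,fy=6,interpolation=3);b=cv2.resize(im[145:235,335:420],None,fx=4.5,fy=4.5,interpolation=3)
h=max(a.shape[0],b.shape[0]);o=np.zeros((h,a.shape[1]+b.shape[1],3),np.uint8);o[:a.shape[0],:a.shape[1]]=a;o[:b.shape[0],a.shape[1]:]=b
cv2.imwrite("pics/crop1.png",o);print(o.shape)
def sel(W,x0,x1,y0,y1,z0,z1):
    P=W.reshape(-1,3);m=(P[:,0]>x0)&(P[:,0]<x1)&(P[:,1]>y0)&(P[:,1]<y1)&(P[:,2]>z0)&(P[:,2]<z1);return P[m]
for nm,w in(("top",W),("side",S)):
    for (z0,z1,l) in((10,25,"cover"),(40,70,"fin")):
        P=sel(w,420,610,60,260,z0,z1); print(nm,l,len(P),np.median(P[:,2]),cv2.minAreaRect(P[:,:2].astype(np.float32)),P.mean(0).round(1),P.max(0).round(1))
    for(z0,z1,l) in((81,94,"z88"),(98,125,"high"),(50,125,"all")):
        P=sel(w,400,700,-320,-50,z0,z1); print(nm,l,len(P),np.median(P[:,2]),cv2.minAreaRect(P[:,:2].astype(np.float32)),P.mean(0).round(1))
E
```

```text
(405, 772, 3)
top cover 1314 18.31567914373693 ((517.881591796875, 159.87887573242188), (131.4097900390625, 139.59353637695312), 3.723078489303589) [520.2 160.2  18.2] [586.7 232.1  24.9]
top fin 59 53.43677243763318 ((537.1610717773438, 160.948974609375), (48.403472900390625, 10.93304443359375), 3.5756895542144775) [537.3 161.   53.6] [561.6 167.6  58.7]
top z88 1209 88.37206234478208 ((536.5625, -181.41265869140625), (219.49496459960938, 173.85330200195312), 10.473517417907715) [ 501.5 -186.7   88.2]
top high 373 105.4792917964412 ((550.7160034179688, -185.9303741455078), (195.51071166992188, 77.1368408203125), 8.02578353881836) [ 519.8 -187.3  105.2]
top all 2659 86.47679089572557 ((536.8319091796875, -181.78933715820312), (220.1326904296875, 174.2196044921875), 10.329924583435059) [ 523.5 -182.8   83.5]
side cover 1042 16.42112822232292 ((520.4907836914062, 159.3697052001953), (127.16275024414062, 144.3000030517578), 3.627441883087158) [514.9 152.7  16.4] [587.8 233.9  24.5]
side fin 84 50.73515268244029 ((536.5203247070312, 160.6033935546875), (52.62468719482422, 17.446487426757812), 4.456212520599365) [533.9 158.4  49.2] [562.9 170.8  56.2]
side z88 1609 86.88541614982694 ((534.7310180664062, -184.14376831054688), (223.01832580566406, 177.32504272460938), 10.468169212341309) [ 493.4 -196.8   86.8]
side high 526 104.0118738772544 ((550.426025390625, -188.79721069335938), (198.35997009277344, 81.78080749511719), 8.231596946716309) [ 511.5 -192.7  103.6]
side all 3971 85.09875948169963 ((535.886962890625, -183.82106018066406), (224.82569885253906, 177.88742065429688), 10.265252113342285) [ 515.1 -194.8   81.5]
```

View pics/crop1.png

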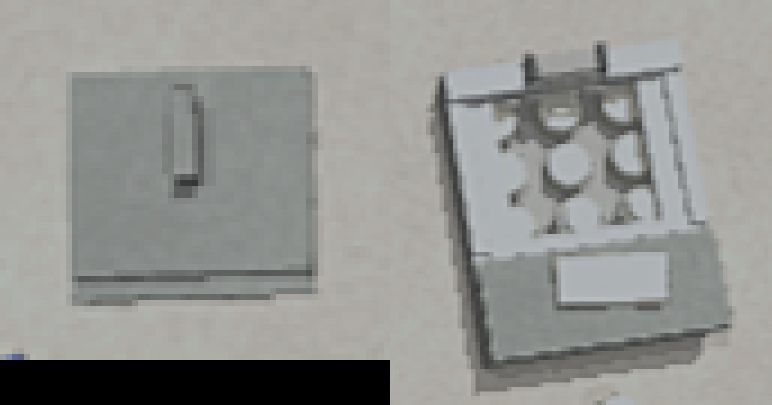

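The crop confirms it. The grey cover has its tongue towards the robot (-x) and the fin towards +x, with yaw about 3.6°. The tray's yaw is about 10.4°, with the lip edge, rim and catch visible. Next I'll measure the deck's position along the tray and plan the approach.

```bash
cat >> h.py <<'E'
from scipy.spatial.transform import Rotation as Ro
def rot(yaw,pitch=0):
    # cover frame yaw (deg), pitch>0 lifts +x end; tool: x=-cover x, y=cover y, z=-cover z
    return Ro.from_euler('ZY',[yaw,-pitch],degrees=True)*Ro.from_matrix(np.diag([-1.,1,-1]))
def to(pos,R,ref=None):
    s=arm.sense()
    p,Rc=(s["tcp_pos"],Ro.from_rotvec(s["tool_rot"])) if ref is None else ref
    d=Rc.inv().apply(np.array(pos)-p)/1000; r=(Rc.inv()*R).as_rotvec(degrees=True)
    print("slide",d.round(4),"rot",r.round(2),"norm",np.linalg.norm(d).round(3),np.linalg.norm(r).round(1))
E
python3 - <<'E'
from h import *
y=np.deg2rad(10.4);u=np.array([np.cos(y),np.sin(y)]);v=np.array([-u[1],u[0]]);o=np.array([536.5,-183])
for nm in("top","side"):
    P=np.load(nm+".npy").reshape(-1,3);P=P[np.isfinite(P).all(1)];q=np.c_[(P[:,:2]-o)@u,(P[:,:2]-o)@v,P[:,2]]
    q=q[(abs(q[:,0])<150)&(abs(q[:,1])<100)]
    t=q[(abs(q[:,2]-87.5)<3)]
    for b in np.arange(-60,61,15):
        s=t[abs(t[:,1]-b)<7.5]; n=s[s[:,0]<45];f=s[s[:,0]>60]
        print(nm,b,"board",n[:,0].min().round(),n[:,0].max().round(1) if len(n) else 0,"rim",(f[:,0].min().round(1),f[:,0].max().round(1)) if len(f) else 0)
    for z0 in(5,20,35,50,60,70,80):
        s=q[(abs(q[:,2]-z0)<6)&(abs(q[:,1])<80)&(abs(q[:,0])>85)];
        if len(s):print(nm,z0,len(s),np.percentile(s,[2,98],axis=0)[:,0].round(1))
    s=q[(q[:,2]>30)];print("y ext",np.percentile(s[:,1],[.5,99.5]).round(1)); s=q[(q[:,2]>100)&(q[:,0]<30)];print("carton",s[:,:2].min(0),s[:,:2].max(0))
    s=q[(q[:,2]>95)&(q[:,0]>50)];print("catch",s.min(0),s.max(0))
fx=np.array([537,161,75.]);to(fx,rot(3.6))
E
```

```text
top -60 board -109.0 -36.0 rim (np.float64(87.7), np.float64(110.2))
top -45 board -108.0 -35.9 rim (np.float64(87.5), np.float64(109.0))
top -30 board -109.0 -37.6 rim (np.float64(87.6), np.float64(106.2))
top -15 board -109.0 -36.6 rim (np.float64(80.5), np.float64(82.7))
top 0 board -108.0 -36.5 rim 0
top 15 board -108.0 -36.9 rim (np.float64(81.0), np.float64(88.8))
top 30 board -109.0 -36.0 rim (np.float64(86.6), np.float64(108.8))
top 45 board -109.0 -37.1 rim (np.float64(86.8), np.float64(108.3))
top 60 board -109.0 -37.6 rim (np.float64(86.9), np.float64(108.8))
top 5 587 [-148.5  148.3]
top 20 18 [-147.9 -104.9]
top 35 20 [85.3 92.6]
top 50 12 [-149.6   90.2]
top 60 19 [-148.9   88.4]
top 70 51 [-109.2   88. ]
top 80 122 [-109.1  108.2]
y ext [-84.7  87.8]
carton [-85.60362019 -41.28313543] [-45.13462366  36.56093238]
catch [ 80.20085777 -71.04070359  95.00753362] [110.58239253  29.51537033 108.08563968]
side -60 board -110.0 -36.4 rim (np.float64(84.6), np.float64(108.6))
side -45 board -112.0 -37.8 rim (np.float64(86.1), np.float64(108.9))
side -30 board -110.0 -84.5 rim (
[... 188 characters left out ...]
111.0 -79.2 rim (np.float64(80.0), np.float64(81.9))
side 30 board -110.0 -76.8 rim (np.float64(84.2), np.float64(101.1))
side 45 board -111.0 -37.3 rim (np.float64(83.1), np.float64(107.0))
side 60 board -111.0 -35.9 rim (np.float64(86.0), np.float64(108.9))
side 5 554 [-148.   110.8]
side 20 254 [-108.5  113.4]
side 35 258 [-108.4  112.5]
side 50 169 [-148.9 -104.9]
side 60 175 [-111.2   88.7]
side 70 324 [-111.4   89. ]
side 80 471 [-111.8  104.5]
y ext [-89.4  86.9]
carton [-87.79933967 -45.73084493] [-45.72603729  35.88640807]
catch [ 79.26357382 -31.3200164   95.00488717] [111.09092126  29.72567323 105.15112493]
slide [-0.4486 -0.2388  0.1073] rot [  0.     0.   -23.76] norm 0.519 23.8
```

Emit:
apply_moves(
  plan=[
    {"gripper":0.07,"slide":[-0.0432,-0.023,0.003],"delta_rot":[0,0,-5]},
    {"gripper":0.07,"slide":[-0.0864,-0.046,0.006],"delta_rot":[0,0,-10]},
    {"gripper":0.07,"slide":[-0.13,-0.069,0.009],"delta_rot":[0,0,-15]},
    {"gripper":0.07,"slide":[-0.173,-0.092,0.012],"delta_rot":[0,0,-20]},
    {"gripper":0.07,"slide":[-0.216,-0.115,0.015],"delta_rot":[0,0,-23.8]},
  ],
  grip_force=40,
)

```text
time: 1.6
tcp_pos: [362.3, 355.9, 167.4]
tool_rot: [-0.105, 3.139, 0.001]
wrist_force: [1.6, 0.6, 0.6]
grip_width: 0.762
grasp_force: 0.0
```

```bash
python3 -c "
from h import *
s=arm.sense();print(s['time'],s['tcp_pos'],s['wrist_force']);to([537,161,80],rot(3.6))"
```

```text
1.6 [362.33522746 355.88490718 167.44145521] [1.62598943 0.64678926 0.63653243]
slide [-0.1612 -0.2062  0.0875] rot [0.02 0.04 0.24] norm 0.276 0.2
```

Emit:
apply_moves(
  plan=[
    {"gripper":0.06,"slide":[-0.028,-0.036,0.014],"delta_rot":[0,0,0]},
    {"gripper":0.06,"slide":[-0.056,-0.072,0.028],"delta_rot":[0,0,0]},
    {"gripper":0.06,"slide":[-0.084,-0.108,0.042],"delta_rot":[0,0,0]},
    {"gripper":0.06,"slide":[-0.112,-0.144,0.056],"delta_rot":[0,0,0]},
    {"gripper":0.06,"slide":[-0.138,-0.178,0.07],"delta_rot":[0,0,0]},
  ],
)

```text
time: 2.1
tcp_pos: [511.6, 186.8, 97.0]
tool_rot: [-0.099, 3.139, 0.0]
wrist_force: [0.9, 0.7, 0.6]
grip_width: 0.653
grasp_force: 0.0
```

Emit:
apply_moves(
  plan=[
    {"gripper":0.06,"slide":[-0.0225,-0.028,0.012],"delta_rot":[0,0,0.2]},
    {"gripper":0.06,"slide":[-0.0225,-0.028,0.012],"delta_rot":[0,0,0.2]},
    {"gripper":0.06,"slide":[-0.0225,-0.028,0.012],"delta_rot":[0,0,0.2]},
  ],
)

```text
time: 2.4
tcp_pos: [534.4, 161.7, 85.0]
tool_rot: [0.092, -3.139, -0.001]
wrist_force: [-0.4, 0.2, 0.6]
grip_width: 0.651
grasp_force: 0.0
```

```bash
python3 -c "
from h import *
s=arm.sense();print(s['time'],s['tcp_pos'],s['wrist_force']);to([537,161,22],rot(3.6))
c=arm.capture('top');im=c['color'];save('g1.png',cv2.resize(im[150:240,230:330],None,fx=5,fy=5,interpolation=3))"
```

```text
2.4 [534.39613575 161.71725054  85.01908108] [-0.39179197  0.15094474  0.57591603]
slide [-0.0026 -0.0009  0.063 ] rot [ 0.02 -0.06 -0.24] norm 0.063 0.2
```

View pics/g1.png

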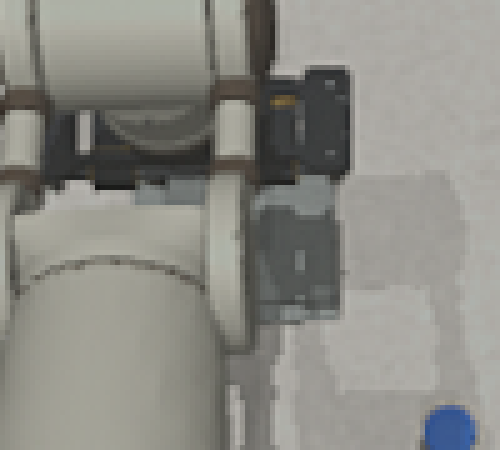

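The arm hides the fin in this view and the cover's tongue edge shows at about (300,310) in the crop. The measured pose matches the plan, so I'll descend.

Emit:
apply_moves(
  plan=[
    {"gripper":0.06,"slide":[-0.0026,-0.0009,0.025],"delta_rot":[0,0,-0.2]},
    {"gripper":0.06,"slide":[-0.0026,-0.0009,0.05],"delta_rot":[0,0,-0.2]},
    {"gripper":0.06,"slide":[-0.0026,-0.0009,0.063],"delta_rot":[0,0,-0.2]},
    {"gripper":0.06,"slide":[-0.0026,-0.0009,0.063],"delta_rot":[0,0,-0.2]},
  ],
)

```text
time: 2.85
tcp_pos: [535.0, 162.1, 20.8]
tool_rot: [0.102, -3.136, 0.0]
wrist_force: [-0.8, 0.3, 0.3]
grip_width: 0.651
grasp_force: 0.0
```

Emit:
apply_moves(
  plan=[
    {"gripper":0,"slide":[0,0,0],"delta_rot":[0,0,0]},
    {"gripper":0,"slide":[0,0,0],"delta_rot":[0,0,0]},
    {"gripper":0,"slide":[0,0,0],"delta_rot":[0,0,0]},
    {"gripper":0,"slide":[0,0,0],"delta_rot":[0,0,0]},
    {"gripper":0,"slide":[0,0,0],"delta_rot":[0,0,0]},
  ],
  grip_force=45,
)

```text
time: 3.35
tcp_pos: [537.5, 161.2, 22.8]
tool_rot: [-0.1, 3.139, 0.0]
wrist_force: [0.3, 0.4, 0.2]
grip_width: 0.239
grasp_force: 0.0
```

Emit:
apply_moves(
  plan=[
    {"gripper":0,"slide":[0,0,0],"delta_rot":[0,0,0]},
    {"gripper":0,"slide":[0,0,0],"delta_rot":[0,0,0]},
    {"gripper":0,"slide":[0,0,0],"delta_rot":[0,0,0]},
  ],
)

```text
time: 3.65
tcp_pos: [537.2, 161.2, 22.3]
tool_rot: [0.1, -3.14, 0.0]
wrist_force: [-0.1, 0.6, 0.2]
grip_width: 0.004
grasp_force: 0.0
```

```bash
python3 -c "
from h import *
s=arm.sense();print(s['time'],s['tcp_pos'],s['wrist_force'],s['grip_width'],s['joint_positions'])
c=arm.capture('side');im=c['color'];save('g2.png',cv2.resize(im[90:240,180:380],None,fx=4,fy=4,interpolation=3))
print([ (o['p'],o['at']) for o in arm.boxes_of('cover_fin','side')])"
```

```text
3.65 [537.16167855 161.22616083  22.25298149] [-0.10547181  0.62273489  0.21839127] 0.004099308058358138 [ 7.61499560e-02  3.01566746e-01  1.76674695e+00 -2.05169214e-05
  1.07340890e+00 -1.55821029e+00]
[(0.93, [200.6, 212.7]), (0.84, [343.0, 312.2]), (0.61, [186.5, 281.1])]
```

View pics/g2.png

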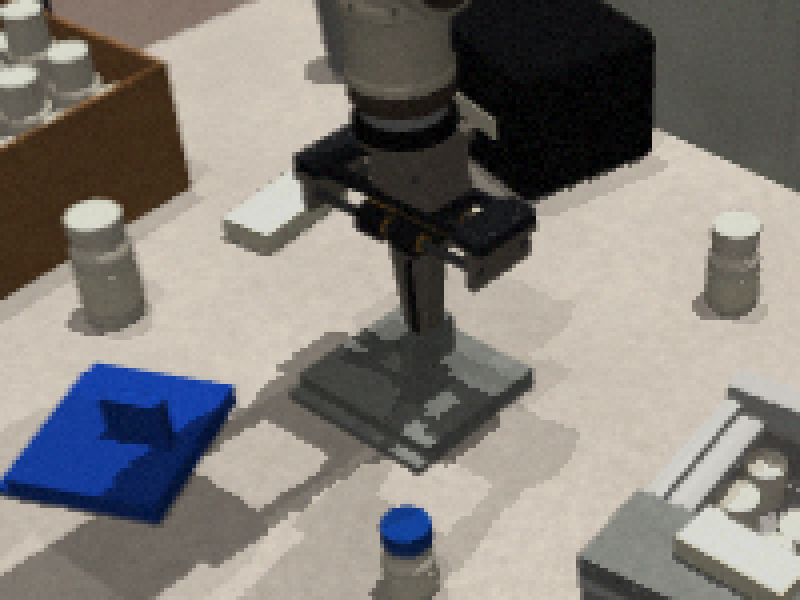

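```bash
python3 -c "
from h import *
c=arm.capture('side');W=cloud(c)
R=np.array(c['rotation']).astype(float);R=cv2.Rodrigues(R)[0] if R.size==3 else R
for p in([537,161,22],[537,161,54],[562,163,54],[512,159,54],[512,159,18]):
    q=cv2.projectPoints(np.array([p],float),cv2.Rodrigues(R.T)[0],-R.T@np.array(c['xyz']),np.array(c['camera_matrix'],float),np.array([c['k1'],0,0,0]))[0].ravel();print(p,q.round(1),'crop',(q-[180,90])*4)
for r in range(160,190,2): print(r,[tuple(W[r,k].round().astype(int)) if np.isfinite(W[r,k]).all() else 0 for k in range(278,296,3)])
s=arm.sense();print(s['time'],s['grip_width'],s['grasp_force'])
"
```

```text
[537, 161, 22] [286.5 178.8] crop [426.05378065 355.35309985]
[537, 161, 54] [285.8 170.8] crop [423.06494907 323.16802424]
[562, 163, 54] [291.2 166.9] crop [444.7336089  307.63685943]
[512, 159, 54] [280.2 174.8] crop [400.87679218 339.07616504]
[512, 159, 18] [281.2 183.8] crop [404.70664516 375.32485449]
160 [(np.int64(607), np.int64(282), np.int64(-2)), (np.int64(526), np.int64(166), np.int64(99)), (np.int64(526), np.int64(151), np.int64(106)), (np.int64(530), np.int64(143), np.int64(108)), (np.int64(543), np.int64(144), np.int64(100)), (np.int64(639), np.int64(240), np.int64(2))]
162 [(np.int64(597), np.int64(270), np.int64(1)), (np.int64(526), np.int64(167), np.int64(91)), (np.int64(527), np.int64(153), np.int64(98)), (np.int64(532), np.int64(145), np.int64(99)), (np.int64(542), np.int64(144), np.int64(93)), (np.int64(634), np.int64(235), np.int64(-2))]
164 [(np.int64(591), np.int64(264), np.int64(-1)), (np.int64(527), np.int64(169), np.int64(82)), (np.int64(527), np.int64(154), np.int64(90)), (np.int64(530), np.int64(144), np.int64(92)), (np.int64(545), np.int64(148), np.int6
[... 2751 characters left out ...]
), np.int64(15)), (np.int64(530), np.int64(138), np.int64(18)), (np.int64(538), np.int64(132), np.int64(16))]
186 [(np.int64(500), np.int64(160), np.int64(16)), (np.int64(506), np.int64(154), np.int64(16)), (np.int64(511), np.int64(145), np.int64(17)), (np.int64(517), np.int64(138), np.int64(18)), (np.int64(524), np.int64(131), np.int64(18)), (np.int64(529), np.int64(124), np.int64(18))]
188 [(np.int64(492), np.int64(152), np.int64(17)), (np.int64(498), np.int64(145), np.int64(18)), (np.int64(506), np.int64(139), np.int64(16)), (np.int64(514), np.int64(135), np.int64(13)), (np.int64(516), np.int64(124), np.int64(18)), (np.int64(524), np.int64(119), np.int64(16))]
3.8 0.001303237453666828 0.0
```

The fingers shut fully. The side depth shows the tips ending at about z 57, just above the fin top, although the TCP reads 22. I'll check this height offset with the fingers open, including the gripper body's height.

Emit:
apply_moves(
  plan=[
    {"gripper":0.06,"slide":[0,0,0],"delta_rot":[0,0,0]},
    {"gripper":0.06,"slide":[0,0,0],"delta_rot":[0,0,0]},
    {"gripper":0.06,"slide":[0,0,0],"delta_rot":[0,0,0]},
    {"gripper":0.06,"slide":[0,0,0],"delta_rot":[0,0,0]},
    {"gripper":0.06,"slide":[0,0,0],"delta_rot":[0,0,0]},
  ],
)

```text
time: 4.3
tcp_pos: [537.2, 161.3, 22.3]
tool_rot: [-0.1, 3.14, -0.0]
wrist_force: [0.1, 0.2, -0.8]
grip_width: 0.415
grasp_force: 0.0
```

```bash
python3 -c "
from h import *
c=arm.capture('side');W=cloud(c);im=c['color'];save('g3.png',cv2.resize(im[130:200,240:340],None,fx=7,fy=7,interpolation=3))
P=W.reshape(-1,3);m=(abs(P[:,0]-537)<60)&(abs(P[:,1]-161)<100)&(P[:,2]>60)
P=P[m]
for z in range(60,150,8):
  s=P[abs(P[:,2]-z)<4]
  if len(s):print(z,len(s),s.min(0).round()[:2],s.max(0).round()[:2])
s=arm.sense();print(s['tcp_pos'],s['grip_width'],s['wrist_force'])
"
```

```text
60 13 [525. 129.] [544. 183.]
68 27 [522. 125.] [549. 191.]
76 35 [524. 126.] [549. 194.]
84 32 [523. 125.] [550. 193.]
92 38 [524. 124.] [547. 194.]
100 37 [524. 124.] [547. 195.]
108 34 [523. 123.] [548. 197.]
116 40 [523. 122.] [549. 198.]
124 29 [522. 122.] [543. 196.]
132 16 [522. 120.] [543. 199.]
140 26 [501.  74.] [574. 243.]
148 91 [500.  72.] [570. 244.]
[537.20823944 161.2792365   22.29484714] 0.4584711403812026 [-0.00528766  0.20519362  0.14902326]
```

View pics/g3.png

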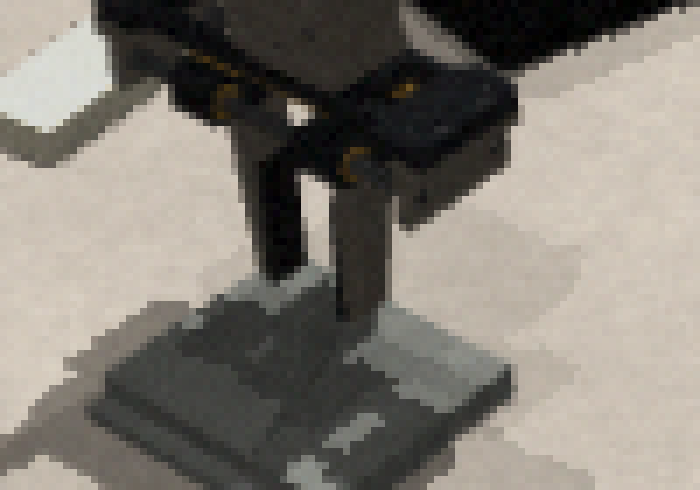

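Finger tips end near z 57 and the body begins at about 140, so the true tip is about 33 mm above the reported TCP. I'll descend further in small steps and watch the force.

Emit:
apply_moves(
  plan=[
    {"gripper":0.05,"slide":[0,0,0.01],"delta_rot":[0,0,0]},
    {"gripper":0.05,"slide":[0,0,0.02],"delta_rot":[0,0,0]},
    {"gripper":0.05,"slide":[0,0,0.028],"delta_rot":[0,0,0]},
    {"gripper":0.05,"slide":[0,0,0.028],"delta_rot":[0,0,0]},
  ],
)

```text
time: 4.75
tcp_pos: [535.4, 161.1, -7.8]
tool_rot: [0.1, -3.136, 0.0]
wrist_force: [-0.2, 0.6, 0.3]
grip_width: 0.545
grasp_force: 0.0
```

Emit:
apply_moves(
  plan=[
    {"gripper":0.05,"slide":[0,0,0.002],"delta_rot":[0,0,0]},
    {"gripper":0.05,"slide":[0,0,0.002],"delta_rot":[0,0,0]},
  ],
)

```text
time: 4.95
tcp_pos: [537.3, 161.2, -7.8]
tool_rot: [0.1, -3.14, 0.0]
wrist_force: [-0.5, -0.0, 0.5]
grip_width: 0.547
grasp_force: 0.0
```

Emit:
apply_moves(
  plan=[
    {"gripper":0.05,"slide":[0,0,0.001],"delta_rot":[0,0,0]},
    {"gripper":0.05,"slide":[0,0,0.002],"delta_rot":[0,0,0]},
    {"gripper":0.05,"slide":[0,0,0.002],"delta_rot":[0,0,0]},
  ],
)

```text
time: 5.25
tcp_pos: [537.3, 161.3, -9.6]
tool_rot: [-0.1, 3.14, 0.0]
wrist_force: [0.2, -1.0, -0.4]
grip_width: 0.543
grasp_force: 0.0
```

Emit:
apply_moves(
  plan=[
    {"gripper":0.05,"slide":[0,0,0.001],"delta_rot":[0,0,0]},
    {"gripper":0.05,"slide":[0,0,0.002],"delta_rot":[0,0,0]},
    {"gripper":0.05,"slide":[0,0,0.002],"delta_rot":[0,0,0]},
  ],
)

```text
time: 5.55
tcp_pos: [537.0, 161.2, -11.9]
tool_rot: [0.1, -3.14, 0.0]
wrist_force: [0.1, -0.3, -0.5]
grip_width: 0.544
grasp_force: 0.0
```

Around -11.9 reported and still no contact, so I'll close here.

Emit:
apply_moves(
  plan=[
    {"gripper":0,"slide":[0,0,0],"delta_rot":[0,0,0]},
    {"gripper":0,"slide":[0,0,0],"delta_rot":[0,0,0]},
    {"gripper":0,"slide":[0,0,0],"delta_rot":[0,0,0]},
    {"gripper":0,"slide":[0,0,0],"delta_rot":[0,0,0]},
    {"gripper":0,"slide":[0,0,0],"delta_rot":[0,0,0]},
  ],
  grip_force=45,
)

```text
time: 6.05
tcp_pos: [537.3, 161.3, -11.7]
tool_rot: [-0.1, 3.14, 0.0]
wrist_force: [-0.1, -0.0, -0.4]
grip_width: 0.147
grasp_force: 45.0
```

Emit:
apply_moves(
  plan=[
    {"gripper":0,"slide":[0,0,0],"delta_rot":[0,0,0]},
    {"gripper":0,"slide":[0,0,0],"delta_rot":[0,0,0]},
  ],
)

```text
time: 6.25
tcp_pos: [537.2, 161.3, -11.7]
tool_rot: [-0.1, 3.14, 0.0]
wrist_force: [1.1, 0.2, 0.1]
grip_width: 0.148
grasp_force: 45.0
```

```bash
python3 -c "
from h import *
c=arm.capture('side');W=cloud(c)
P=W.reshape(-1,3);m=(abs(P[:,0]-537)<60)&(abs(P[:,1]-161)<100)&(P[:,2]>20)
P=P[m]
for z in range(24,140,6):
  s=P[abs(P[:,2]-z)<3]
  if len(s):print(z,len(s),s.min(0).round()[:2],s.max(0).round()[:2])
s=arm.sense();print(s['tcp_pos'],s['grip_width'],s['wrist_force'],s['grasp_force'])
"
```

```text
24 17 [512. 140.] [561. 164.]
30 20 [512. 140.] [561. 165.]
36 19 [512. 138.] [561. 162.]
42 25 [510. 139.] [544. 182.]
48 30 [512. 138.] [543. 179.]
54 29 [513. 138.] [542. 180.]
60 24 [523. 139.] [545. 183.]
66 23 [523. 136.] [545. 183.]
72 22 [521. 135.] [550. 180.]
78 23 [524. 135.] [548. 181.]
84 19 [521. 135.] [544. 182.]
90 15 [523. 134.] [538. 181.]
96 8 [521. 131.] [531. 187.]
102 5 [523. 126.] [539. 176.]
108 25 [500.  73.] [571. 243.]
114 73 [498.  72.] [572. 244.]
120 96 [499.  72.] [572. 243.]
126 117 [500.  73.] [566. 244.]
132 111 [499.  66.] [572. 251.]
138 43 [499.  65.] [573. 248.]
[537.25522418 161.29655642 -11.63658002] 0.14688472538636374 [0.94809441 0.55467864 1.09665005] 45.00012159347534
```

Grasped: 13.5 mm opening at 45 N. I'll lift, then carry with the yaw and pitch changes.

Emit:
apply_moves(
  plan=[
    {"gripper":0,"slide":[0,0,-0.03],"delta_rot":[0,0,0]},
    {"gripper":0,"slide":[0,0,-0.07],"delta_rot":[0,0,0]},
    {"gripper":0,"slide":[0,0,-0.11],"delta_rot":[0,0,0]},
    {"gripper":0,"slide":[0,0,-0.145],"delta_rot":[0,0,0]},
    {"gripper":0,"slide":[0,0,-0.145],"delta_rot":[0,0,0]},
  ],
)

```text
time: 6.8
tcp_pos: [540.9, 161.6, 138.6]
tool_rot: [-0.1, 3.13, 0.001]
wrist_force: [1.0, 0.0, -2.5]
grip_width: 0.148
grasp_force: 45.0
```

```bash
cat >> h.py <<'E'
y0=np.deg2rad(10.4);U=np.array([np.cos(y0),np.sin(y0),0]);V=np.array([-U[1],U[0],0]);O=np.array([536.5,-183,0])
LIP=-36.
TC=np.array([14,0,-20.7])  # reported TCP in cover frame
def tcp_for_tip(u,v,z,pitch,yaw=10.4):
    Rc=Ro.from_euler('ZY',[yaw,-pitch],degrees=True)
    return O+u*U+v*V+[0,0,z]+Rc.apply(TC-np.array([-72,0,-9]))
E
python3 -c "
from h import *
s=arm.sense();print(s['time'],s['tcp_pos'],s['wrist_force'],s['grip_width'])
t=tcp_for_tip(LIP+10,0,125,14);print(t);to(t,rot(10.4,14))"
```

```text
6.8 [540.94672131 161.55907974 138.63328096] [ 0.96547006  0.03873125 -2.49921424] 0.1477464645190826
[ 595.78567395 -172.11904269  134.45282302]
slide [-0.0334 -0.3365  0.0045] rot [ -0.86 -13.4   -6.7 ] norm 0.338 15.0
```

Emit:
apply_moves(
  plan=[
    {"gripper":0,"slide":[-0.004,-0.034,0.0],"delta_rot":[0,-2,-1]},
    {"gripper":0,"slide":[-0.008,-0.075,0.0],"delta_rot":[-0.2,-4.5,-2]},
    {"gripper":0,"slide":[-0.012,-0.115,0.0],"delta_rot":[-0.4,-7,-3.5]},
    {"gripper":0,"slide":[-0.016,-0.155,0.0],"delta_rot":[-0.6,-10,-5]},
    {"gripper":0,"slide":[-0.02,-0.19,0.0],"delta_rot":[-0.8,-13.4,-6.7]},
  ],
)

```text
time: 7.3
tcp_pos: [567.8, -28.4, 130.5]
tool_rot: [-0.264, 2.898, 0.032]
wrist_force: [0.5, -0.6, -3.6]
grip_width: 0.149
grasp_force: 45.0
```

```bash
python3 -c "
from h import *
s=arm.sense();print(s['time'],s['tcp_pos'],s['wrist_force'],s['grip_width'])
t=tcp_for_tip(LIP+10,0,125,14);print(t);to(t,rot(10.4,14))"
```

```text
7.3 [567.75403191 -28.42631815 130.49637139] [ 0.50098078 -0.61212331 -3.63751175] 0.14946252969177173
[ 595.78567395 -172.11904269  134.45282302]
slide [-0.0025 -0.1464 -0.0036] rot [ 0.06 -0.67  0.01] norm 0.146 0.7
```

Emit:
apply_moves(
  plan=[
    {"gripper":0,"slide":[-0.0005,-0.035,-0.001],"delta_rot":[0,0,0]},
    {"gripper":0,"slide":[-0.001,-0.075,-0.002],"delta_rot":[0,0,0]},
    {"gripper":0,"slide":[-0.002,-0.115,-0.003],"delta_rot":[0,0,0]},
    {"gripper":0,"slide":[-0.0025,-0.1465,-0.0035],"delta_rot":[0,0,0]},
    {"gripper":0,"slide":[-0.0025,-0.1465,-0.0035],"delta_rot":[0,0,0]},
  ],
)

```text
time: 7.8
tcp_pos: [596.2, -174.5, 134.5]
tool_rot: [-0.257, 2.9, 0.031]
wrist_force: [-0.7, 0.6, -3.5]
grip_width: 0.147
grasp_force: 45.0
```

```bash
cat >> h.py <<'E'
def plane(W,m):
    """cover points: fit side/top plane"""
    P=W[m];c=P.mean(0);n=np.linalg.svd(P-c)[2][2];n*=np.sign(n[2]);d=(P-c)@n
    k=abs(d)<4;P=P[k];c=P.mean(0);n=np.linalg.svd(P-c)[2][2];return P,c,n*np.sign(n[2])
E
python3 -c "
from h import *
c=arm.capture('side');W=cloud(c);im=c['color']
s=arm.sense();print(s['time'],s['tcp_pos'],s['tool_rot'],s['wrist_force'],s['grip_width'])
t=tcp_for_tip(LIP+10,0,125,14);to(t,rot(10.4,14))
save('h1.png',cv2.resize(im[110:280,300:470],None,fx=3.5,fy=3.5,interpolation=3))
o=[q for q in arm.outline_of('cover_mid','side')];print([(q['p'],q['at']) for q in o])
np.save('hs.npy',W)
"
```

```text
7.85 [ 595.72008105 -172.01667543  134.2475236 ] [-0.25851435  2.90046742  0.03434609] [-0.14298276  0.04891988 -3.37540546] 0.1516929614459613
slide [-0.0001 -0.0001 -0.0002] rot [ 0.12 -0.79 -0.23] norm 0.0 0.8
[(0.85, [192.2, 385.5]), (0.8, [342.7, 312.8]), (0.69, [203.0, 209.3])]
```

View pics/h1.png

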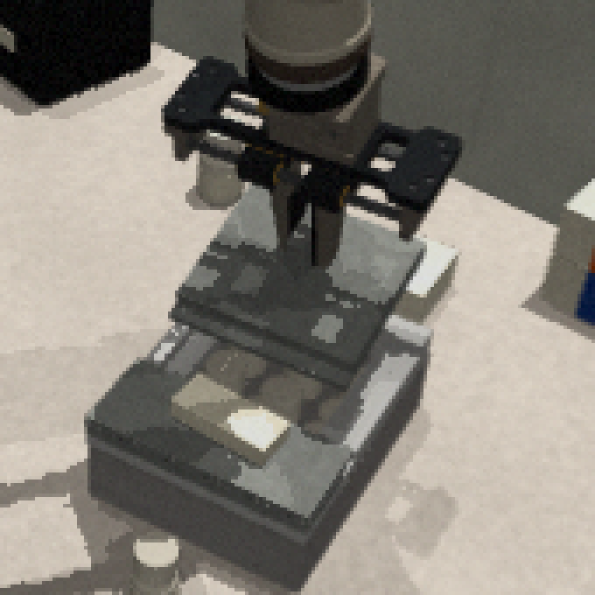

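The cover hangs tilted over the opening, with its tongue edge from (172,318) to (345,385) in the crop, and the carton is clear. I'll measure the tongue edge and the plane.

```bash
python3 -c "
from h import *
W=np.load('hs.npy');P=W.reshape(-1,3);P=P[np.isfinite(P).all(1)]
q=np.c_[(P-O)@U,(P-O)@V,P[:,2]]
m=(q[:,0]>-45)&(q[:,0]<130)&(abs(q[:,1])<85)&(q[:,2]>112)&(q[:,2]<175);q=q[m]
# pitched top plane by RANSAC-ish
n0=np.array([-np.sin(np.deg2rad(13.3)),0,np.cos(np.deg2rad(13.3))])
h=q@n0;H,e=np.histogram(h,bins=np.arange(90,170,1.5));i=H.argmax();print(e[i],H[i-3:i+4])
k=abs(h-e[i]-.7)<4;T=q[k];c=T.mean(0);n=np.linalg.svd(T-c)[2][2];n*=np.sign(n[2]);print('n',n.round(3),'pitch',np.degrees(np.arctan2(-n[0],n[2])),'roll',np.degrees(np.arctan2(n[1],n[2])),c)
k=abs((T-c)@n)<4;T=T[k]
ex=np.array([n[2],0,-n[0]]);
print('along',np.percentile(T@ex,[.3,1,5,95,99,99.7]).round(1),'v',np.percentile(T[:,1],[.3,2,98,99.7]).round(1))
print(cv2.minAreaRect(np.c_[T@ex,T[:,1]].astype(np.float32)))
# tongue: below plane
d=(q-c)@n;a=q@ex
for lo in range(-26,8,3):
    s=(d>lo)&(d<=lo+3)&(abs(q[:,1])<60)&(a<a.max()-90);
    if s.sum():print(lo,s.sum(),np.percentile(a[s],[2,50]).round(1), q[s][:,0].min().round(1),q[s][:,2].min().round(1))
print('plane z at u=0:',c[2]-n[0]/n[2]*(0-c[0]))
"
```

```text
145.5 [ 38 176 573 681 279  52   6]
n [-0.228  0.     0.974] pitch 13.152800315241237 roll 0.0008280601791887273 [ 30.19380932  -7.78871647 156.91294476]
along [ 14.   14.5  17.8 124.3 132.7 134.9] v [-72.7 -71.3  65.2  67.6]
((74.8885498046875, -2.1401748657226562), (123.7542724609375, 141.63079833984375), 0.23606091737747192)
-23 2 [5.  5.3] -23.7 122.4
-20 10 [3.4 4.3] -25.9 124.1
-17 34 [2.2 3.3] -27.5 126.3
-14 131 [2.1 8.4] -29.3 129.1
-11 116 [ 2.2 10.4] -29.4 132.0
-8 32 [13.2 15.3] -19.9 137.1
-5 63 [14.1 20.1] -19.0 140.4
-2 356 [14.2 29.6] -20.5 143.6
1 125 [14.6 30.8] -20.2 146.8
plane z at u=0: 149.8572873603694
```

Emit:
apply_moves(
  plan=[
    {"gripper":0,"slide":[0.002,0.0005,0.011],"delta_rot":[0,0,0.2]},
    {"gripper":0,"slide":[0.005,0.001,0.025],"delta_rot":[0,0,0.2]},
    {"gripper":0,"slide":[0.007,0.001,0.037],"delta_rot":[0,0,0.2]},
    {"gripper":0,"slide":[0.0083,0.001,0.0443],"delta_rot":[0,0,0.2]},
    {"gripper":0,"slide":[0.0083,0.001,0.0443],"delta_rot":[0,0,0.2]},
  ],
)

```text
time: 8.4
tcp_pos: [598.0, -168.3, 89.9]
tool_rot: [-0.259, 2.9, 0.035]
wrist_force: [-0.2, 0.2, -3.8]
grip_width: 0.149
grasp_force: 45.0
```

Emit:
apply_moves(
  plan=[
    {"gripper":0,"slide":[0.0005,0,0.002],"delta_rot":[0,0,0]},
    {"gripper":0,"slide":[0.001,0,0.004],"delta_rot":[0,0,0]},
    {"gripper":0,"slide":[0.0014,0,0.006],"delta_rot":[0,0,0]},
    {"gripper":0,"slide":[0.0014,0,0.006],"delta_rot":[0,0,0]},
  ],
)

```text
time: 8.8
tcp_pos: [599.3, -169.6, 86.2]
tool_rot: [-0.258, 2.897, 0.032]
wrist_force: [-0.1, -0.1, -3.4]
grip_width: 0.15
grasp_force: 45.0
```

```bash
cat >> h.py <<'E'
def st():
    s=arm.sense();Rc=Ro.from_rotvec(s["tool_rot"])*Ro.from_matrix(np.diag([-1.,1,-1]))
    yaw,p,r=Rc.as_euler('ZYX',degrees=True)
    mid=s["tcp_pos"]-Rc.apply(TC); f=lambda p:np.array([(p-O)@U,(p-O)@V,p[2]]).round(1)
    F=np.array(s["wrist_force"])
    print("t",s["time"],"yaw",yaw.round(2),"pitch",(-p).round(2),"roll",r.round(2),"mid",f(mid),"tip",f(mid+Rc.apply([-72,0,-9])),"F uvz",np.round([F@U,F@V,F[2]],1),"T",np.round(s["wrist_torque"],2),"gw",round(s["grip_width"],3))
E
python3 -c "
from h import *
st()"
```

```text
t 8.8 yaw 10.16 pitch 13.43 roll 0.05 mid [ 45.8   1.9 103. ] tip [-22.2   2.2  77.6] F uvz [-0.1 -0.  -3.4] T [0.03 0.23 0.01] gw 0.15
```

Emit:
apply_moves(
  plan=[
    {"gripper":0,"slide":[0.0002,0,0.001],"delta_rot":[0,0,0]},
    {"gripper":0,"slide":[0.0005,0,0.002],"delta_rot":[0,0,0]},
    {"gripper":0,"slide":[0.0005,0,0.002],"delta_rot":[0,0,0]},
    {"gripper":0,"slide":[0.0005,0,0.002],"delta_rot":[0,0,0]},
  ],
)

```text
time: 9.2
tcp_pos: [599.6, -169.8, 85.7]
tool_rot: [-0.258, 2.896, 0.031]
wrist_force: [-5.8, 1.3, 5.9]
grip_width: 0.15
grasp_force: 45.0
```

```bash
python3 -c "
from h import *
st()"
```

```text
t 9.2 yaw 10.2 pitch 13.46 roll 0.02 mid [ 46.    1.7 102.5] tip [-21.9   1.9  77. ] F uvz [-5.5  2.3  5.9] T [0.35 0.7  0.11] gw 0.15
```

Contact reads Fz +9 with a push along -u. At 13° the underside meets the catch top, so I'll back up and use about 20° of tilt.

Emit:
apply_moves(
  plan=[
    {"gripper":0,"slide":[-0.0014,0,-0.006],"delta_rot":[0,0,0]},
    {"gripper":0,"slide":[-0.003,0,-0.012],"delta_rot":[0,0,0]},
    {"gripper":0,"slide":[-0.003,0,-0.012],"delta_rot":[0,0,0]},
  ],
)

```text
time: 9.5
tcp_pos: [600.2, -170.0, 97.7]
tool_rot: [-0.258, 2.895, 0.03]
wrist_force: [0.0, -1.0, -3.5]
grip_width: 0.149
grasp_force: 45.0
```

```bash
python3 -c "
from h import *
st();to(tcp_for_tip(-27,1,90,20.3),rot(10.4,20.3))
c=arm.capture('side');W=cloud(c);P=W.reshape(-1,3);P=P[np.isfinite(P).all(1)];q=np.c_[(P-O)@U,(P-O)@V,P[:,2]]
s=q[(q[:,2]>100)&(q[:,0]<-40)&(q[:,0]>-100)&(abs(q[:,1])<50)&(q[:,2]<112)];print('carton',s.min(0),s.max(0))"
```

```text
t 9.5 yaw 10.19 pitch 13.52 roll -0.03 mid [ 46.6   1.4 114.6] tip [-21.3   1.6  89. ] F uvz [-0.2 -1.  -3.5] T [ 0.01  0.21 -0.03] gw 0.149
slide [ 0.0045 -0.0003 -0.0125] rot [-0.1  -6.78 -0.2 ] norm 0.013 6.8
carton [-88.47501596 -45.70080142 100.01257233] [-45.45740847  36.26074776 107.71335763]
```

Emit:
apply_moves(
  plan=[
    {"gripper":0,"slide":[0.0025,0,-0.007],"delta_rot":[0,-3.5,-0.1]},
    {"gripper":0,"slide":[0.0045,0,-0.0125],"delta_rot":[0,-6.8,-0.2]},
    {"gripper":0,"slide":[0.0045,0,-0.0125],"delta_rot":[0,-6.8,-0.2]},
    {"gripper":0,"slide":[0.0045,0,-0.0125],"delta_rot":[0,-6.8,-0.2]},
  ],
)

```text
time: 9.95
tcp_pos: [591.9, -170.9, 107.3]
tool_rot: [-0.251, 2.78, 0.045]
wrist_force: [-0.1, 0.2, -2.8]
grip_width: 0.147
grasp_force: 45.0
```

```bash
python3 -c "
from h import *
st();to(tcp_for_tip(-27,1,76,20.3),rot(10.4,20.3))"
```

```text
t 9.95 yaw 10.32 pitch 20.14 roll 0.01 mid [ 36.4   1.9 121.9] tip [-28.1   2.   88.6] F uvz [-0.   0.2 -2.8] T [-0.03  0.37 -0.05] gw 0.147
slide [ 0.0033 -0.0009  0.012 ] rot [-0.02 -0.16 -0.07] norm 0.012 0.2
```

Emit:
apply_moves(
  plan=[
    {"gripper":0,"slide":[0.0015,-0.0005,0.006],"delta_rot":[0,0,0]},
    {"gripper":0,"slide":[0.0033,-0.001,0.012],"delta_rot":[0,0,0]},
    {"gripper":0,"slide":[0.0033,-0.001,0.012],"delta_rot":[0,0,0]},
  ],
)

```text
time: 10.25
tcp_pos: [592.8, -170.8, 93.2]
tool_rot: [-0.253, 2.781, 0.048]
wrist_force: [-0.4, 0.8, -3.8]
grip_width: 0.149
grasp_force: 45.0
```

Emit:
apply_moves(
  plan=[
    {"gripper":0,"slide":[0.0003,0,0.001],"delta_rot":[0,0,0]},
    {"gripper":0,"slide":[0.0007,0,0.002],"delta_rot":[0,0,0]},
    {"gripper":0,"slide":[0.0007,0,0.002],"delta_rot":[0,0,0]},
  ],
)

```text
time: 10.55
tcp_pos: [593.5, -171.5, 92.9]
tool_rot: [-0.252, 2.779, 0.045]
wrist_force: [0.0, -0.4, -3.5]
grip_width: 0.148
grasp_force: 45.0
```

```bash
python3 -c "
from h import *
st()"
```

```text
t 10.55 yaw 10.38 pitch 20.21 roll 0.0 mid [ 37.8   1.  107.5] tip [-26.7   1.   74.2] F uvz [-0.  -0.4 -3.5] T [-0.08  0.35 -0.05] gw 0.148
```

Emit:
apply_moves(
  plan=[
    {"gripper":0,"slide":[0.0003,0,0.001],"delta_rot":[0,0,0]},
    {"gripper":0,"slide":[0.0007,0,0.002],"delta_rot":[0,0,0]},
    {"gripper":0,"slide":[0.0007,0,0.002],"delta_rot":[0,0,0]},
  ],
)

```text
time: 10.85
tcp_pos: [593.4, -171.5, 90.7]
tool_rot: [-0.252, 2.779, 0.045]
wrist_force: [-0.5, 0.4, -3.8]
grip_width: 0.15
grasp_force: 45.0
```

Emit:
apply_moves(
  plan=[
    {"gripper":0,"slide":[0.0003,0,0.001],"delta_rot":[0,0,0]},
    {"gripper":0,"slide":[0.0003,0,0.001],"delta_rot":[0,0,0]},
    {"gripper":0,"slide":[0.0003,0,0.001],"delta_rot":[0,0,0]},
  ],
)

```text
time: 11.15
tcp_pos: [593.5, -171.5, 89.8]
tool_rot: [-0.252, 2.778, 0.045]
wrist_force: [0.4, 0.3, -3.0]
grip_width: 0.146
grasp_force: 45.0
```

```bash
python3 -c "
from h import *
st()"
```

```text
t 11.15 yaw 10.37 pitch 20.21 roll 0.0 mid [ 37.8   1.  104.4] tip [-26.6   1.   71. ] F uvz [ 0.5  0.3 -3. ] T [-0.04  0.36 -0.01] gw 0.146
```

Emit:
apply_moves(
  plan=[
    {"gripper":0,"slide":[0.0003,0,0.001],"delta_rot":[0,0,0]},
    {"gripper":0,"slide":[0.0003,0,0.001],"delta_rot":[0,0,0]},
    {"gripper":0,"slide":[0.0003,0,0.001],"delta_rot":[0,0,0]},
  ],
)

```text
time: 11.45
tcp_pos: [593.6, -171.5, 88.7]
tool_rot: [-0.252, 2.779, 0.045]
wrist_force: [0.0, 0.5, -3.3]
grip_width: 0.153
grasp_force: 45.0
```

Emit:
apply_moves(
  plan=[
    {"gripper":0,"slide":[0.0003,0,0.001],"delta_rot":[0,0,0]},
    {"gripper":0,"slide":[0.0003,0,0.001],"delta_rot":[0,0,0]},
    {"gripper":0,"slide":[0.0003,0,0.001],"delta_rot":[0,0,0]},
  ],
)

```text
time: 11.75
tcp_pos: [593.9, -171.6, 88.3]
tool_rot: [-0.252, 2.778, 0.045]
wrist_force: [-2.1, 0.8, 2.0]
grip_width: 0.15
grasp_force: 45.0
```

Floor contact at a reported tip z of about 70, as planned. I'll raise 1 mm and slide in towards the groove.

Emit:
apply_moves(
  plan=[
    {"gripper":0,"slide":[-0.0003,0,-0.001],"delta_rot":[0,0,0]},
    {"gripper":0,"slide":[0.0027,0,-0.0021],"delta_rot":[0,0,0]},
    {"gripper":0,"slide":[0.006,0,-0.0033],"delta_rot":[0,0,0]},
    {"gripper":0,"slide":[0.009,0,-0.0044],"delta_rot":[0,0,0]},
    {"gripper":0,"slide":[0.009,0,-0.0044],"delta_rot":[0,0,0]},
  ],
)

```text
time: 12.25
tcp_pos: [583.3, -173.4, 88.5]
tool_rot: [-0.252, 2.779, 0.045]
wrist_force: [-0.9, 0.5, -3.0]
grip_width: 0.15
grasp_force: 45.0
```

```bash
python3 -c "
from h import *
st()"
```

```text
t 12.25 yaw 10.35 pitch 20.19 roll 0.01 mid [ 27.5   1.  103.1] tip [-37.    1.1  69.8] F uvz [-0.8  0.7 -3. ] T [-0.09  0.44  0.01] gw 0.15
```

Emit:
apply_moves(
  plan=[
    {"gripper":0,"slide":[0.0009,0,-0.0003],"delta_rot":[0,0,0]},
    {"gripper":0,"slide":[0.0019,0,-0.0007],"delta_rot":[0,0,0]},
    {"gripper":0,"slide":[0.0019,0,-0.0007],"delta_rot":[0,0,0]},
  ],
)

```text
time: 12.55
tcp_pos: [581.7, -173.7, 88.6]
tool_rot: [-0.252, 2.779, 0.045]
wrist_force: [0.5, -0.1, -2.8]
grip_width: 0.15
grasp_force: 45.0
```

Emit:
apply_moves(
  plan=[
    {"gripper":0,"slide":[0.0009,0,-0.0003],"delta_rot":[0,0,0]},
    {"gripper":0,"slide":[0.0014,0,-0.0005],"delta_rot":[0,0,0]},
    {"gripper":0,"slide":[0.0014,0,-0.0005],"delta_rot":[0,0,0]},
  ],
)

```text
time: 12.85
tcp_pos: [580.3, -173.9, 88.7]
tool_rot: [-0.252, 2.779, 0.045]
wrist_force: [-0.1, -0.1, -3.9]
grip_width: 0.151
grasp_force: 45.0
```

```bash
python3 -c "
from h import *
st()"
```

```text
t 12.85 yaw 10.37 pitch 20.21 roll 0.0 mid [ 24.4   1.  103.3] tip [-40.   1.  70.] F uvz [-0.2 -0.1 -3.9] T [-0.03  0.33  0.04] gw 0.151
```

Emit:
apply_moves(
  plan=[
    {"gripper":0,"slide":[0.0009,0,-0.0003],"delta_rot":[0,0,0]},
    {"gripper":0,"slide":[0.0009,0,-0.0003],"delta_rot":[0,0,0]},
  ],
)

```text
time: 13.05
tcp_pos: [579.4, -174.1, 88.7]
tool_rot: [-0.252, 2.779, 0.045]
wrist_force: [0.1, 0.8, -2.6]
grip_width: 0.149
grasp_force: 45.0
```

Emit:
apply_moves(
  plan=[
    {"gripper":0,"slide":[0.0009,0,-0.0003],"delta_rot":[0,0,0]},
    {"gripper":0,"slide":[0.0009,0,-0.0003],"delta_rot":[0,0,0]},
  ],
)

```text
time: 13.25
tcp_pos: [578.5, -174.3, 88.7]
tool_rot: [-0.252, 2.778, 0.045]
wrist_force: [0.8, -0.5, -2.8]
grip_width: 0.148
grasp_force: 45.0
```

```bash
python3 -c "
from h import *
st();st()"
```

```text
t 13.25 yaw 10.37 pitch 20.21 roll -0.0 mid [ 22.5   1.  103.3] tip [-41.9   1.   70. ] F uvz [ 0.7 -0.6 -2.8] T [-0.01  0.41 -0.03] gw 0.148
t 13.25 yaw 10.37 pitch 20.21 roll -0.0 mid [ 22.5   1.  103.3] tip [-41.9   1.   70. ] F uvz [ 0.7 -0.6 -2.8] T [-0.01  0.41 -0.03] gw 0.148
```

Emit:
apply_moves(
  plan=[
    {"gripper":0,"slide":[0.0009,0,-0.0003],"delta_rot":[0,0,0]},
    {"gripper":0,"slide":[0.0009,0,-0.0003],"delta_rot":[0,0,0]},
  ],
)

```text
time: 13.45
tcp_pos: [577.5, -174.5, 88.6]
tool_rot: [-0.252, 2.779, 0.045]
wrist_force: [0.7, -0.5, -3.2]
grip_width: 0.15
grasp_force: 45.0
```

Emit:
apply_moves(
  plan=[
    {"gripper":0,"slide":[0.0005,0,-0.0002],"delta_rot":[0,0,0]},
    {"gripper":0,"slide":[0.0005,0,-0.0002],"delta_rot":[0,0,0]},
  ],
)

```text
time: 13.65
tcp_pos: [577.2, -174.6, 88.8]
tool_rot: [-0.252, 2.778, 0.045]
wrist_force: [0.7, 1.0, -3.8]
grip_width: 0.148
grasp_force: 45.0
```

Emit:
apply_moves(
  plan=[
    {"gripper":0,"slide":[0.0007,0,-0.0003],"delta_rot":[0,0,0]},
    {"gripper":0,"slide":[0.0007,0,-0.0003],"delta_rot":[0,0,0]},
  ],
)

```text
time: 13.85
tcp_pos: [577.0, -174.8, 89.2]
tool_rot: [-0.251, 2.777, 0.045]
wrist_force: [3.9, 0.9, -3.7]
grip_width: 0.148
grasp_force: 45.0
```

Emit:
apply_moves(
  plan=[
    {"gripper":0,"slide":[0.0007,0,-0.0003],"delta_rot":[0,0,0]},
    {"gripper":0,"slide":[0.0007,0,-0.0003],"delta_rot":[0,0,0]},
  ],
)

```text
time: 14.05
tcp_pos: [576.8, -174.9, 89.5]
tool_rot: [-0.251, 2.776, 0.044]
wrist_force: [6.5, 1.0, -5.1]
grip_width: 0.149
grasp_force: 45.0
```

```bash
python3 -c "
from h import *
st()"
```

```text
t 14.05 yaw 10.34 pitch 20.37 roll -0.03 mid [ 20.7   0.7 104.1] tip [-43.6   0.8  70.6] F uvz [ 6.6 -0.2 -5.1] T [ 0.3  -0.92 -0.04] gw 0.149
```

Shoulder contact at tip u of about -43.3, so the lip is at about -37. I'll back off 1 mm and lower to 14° while sliding in.

Emit:
apply_moves(
  plan=[
    {"gripper":0,"slide":[-0.0014,0,0.0006],"delta_rot":[0,0,0]},
    {"gripper":0,"slide":[-0.0014,0,0.0006],"delta_rot":[0,0,0]},
  ],
)

```text
time: 14.25
tcp_pos: [577.2, -174.7, 88.9]
tool_rot: [-0.253, 2.778, 0.044]
wrist_force: [1.4, 0.8, -2.4]
grip_width: 0.148
grasp_force: 45.0
```

```bash
python3 -c "
from h import *
st()
for th,u in((17,-42.6),(14,-43.4)):to(tcp_for_tip(u,0,70.3,th),rot(10.4,th))"
```

```text
t 14.25 yaw 10.39 pitch 20.21 roll -0.02 mid [ 21.2   0.8 103.4] tip [-43.3   0.8  70.1] F uvz [ 1.5  0.6 -2.4] T [ 0.11 -0.   -0.11] gw 0.148
slide [ 0.0001 -0.0008  0.0049] rot [-0.03  3.21 -0.01] norm 0.005 3.2
slide [ 0.0018 -0.0008  0.009 ] rot [-0.03  6.21 -0.01] norm 0.009 6.2
```

Emit:
apply_moves(
  plan=[
    {"gripper":0,"slide":[-0.0003,0,0.0018],"delta_rot":[0,1.2,0]},
    {"gripper":0,"slide":[0,0,0.0034],"delta_rot":[0,2.2,0]},
    {"gripper":0,"slide":[0.0001,0,0.0049],"delta_rot":[0,3.2,0]},
    {"gripper":0,"slide":[0.0001,0,0.0049],"delta_rot":[0,3.2,0]},
  ],
)

```text
time: 14.65
tcp_pos: [578.9, -174.0, 83.7]
tool_rot: [-0.258, 2.835, 0.039]
wrist_force: [0.3, -1.1, -3.8]
grip_width: 0.148
grasp_force: 45.0
```

```bash
python3 -c "
from h import *
st()
for th,u in((14,-43.8),):to(tcp_for_tip(u,0,70.3,th),rot(10.4,th))"
```

```text
t 14.65 yaw 10.42 pitch 16.95 roll 0.01 mid [23.8  1.2 99.5] tip [-42.4   1.1  69.9] F uvz [ 0.1 -1.1 -3.8] T [-0.02  0.24  0.01] gw 0.148
slide [ 0.0019 -0.0012  0.0036] rot [0.02 2.95 0.02] norm 0.004 2.9
```

Emit:
apply_moves(
  plan=[
    {"gripper":0,"slide":[0.0006,-0.0005,0.0012],"delta_rot":[0,1,0]},
    {"gripper":0,"slide":[0.0013,-0.001,0.0024],"delta_rot":[0,2,0]},
    {"gripper":0,"slide":[0.0019,-0.001,0.0036],"delta_rot":[0,3,0]},
    {"gripper":0,"slide":[0.0019,-0.001,0.0036],"delta_rot":[0,3,0]},
  ],
)

```text
time: 15.05
tcp_pos: [578.4, -175.3, 80.0]
tool_rot: [-0.263, 2.886, 0.032]
wrist_force: [-0.5, -0.1, -3.9]
grip_width: 0.146
grasp_force: 45.0
```

```bash
python3 -c "
from h import *
st()
for th,u in((12,-44.5),(10,-45),):to(tcp_for_tip(u,0,70.3,th),rot(10.4,th))"
```

```text
t 15.05 yaw 10.4 pitch 13.98 roll -0.0 mid [24.  -0.  96.7] tip [-43.7  -0.   70.5] F uvz [-0.5  0.  -3.9] T [0.01 0.25 0.03] gw 0.146
slide [0.0013 0.     0.003 ] rot [-0.    1.98  0.  ] norm 0.003 2.0
slide [0.0024 0.     0.0059] rot [-0.    3.98  0.  ] norm 0.006 4.0
```

Emit:
apply_moves(
  plan=[
    {"gripper":0,"slide":[0.0006,0,0.0015],"delta_rot":[0,1,0]},
    {"gripper":0,"slide":[0.0013,0,0.003],"delta_rot":[0,2,0]},
    {"gripper":0,"slide":[0.0013,0,0.003],"delta_rot":[0,2,0]},
  ],
)

```text
time: 15.35
tcp_pos: [577.6, -175.7, 77.1]
tool_rot: [-0.266, 2.922, 0.027]
wrist_force: [-3.6, -0.8, -0.1]
grip_width: 0.147
grasp_force: 45.0
```

Emit:
apply_moves(
  plan=[
    {"gripper":0,"slide":[0.0006,0,0.0015],"delta_rot":[0,1,0]},
    {"gripper":0,"slide":[0.0011,0,0.0029],"delta_rot":[0,2,0]},
    {"gripper":0,"slide":[0.0011,0,0.0029],"delta_rot":[0,2,0]},
  ],
)

```text
time: 15.65
tcp_pos: [577.6, -176.1, 74.2]
tool_rot: [-0.269, 2.955, 0.022]
wrist_force: [-5.1, -1.3, 3.1]
grip_width: 0.15
grasp_force: 45.0
```

```bash
python3 -c "
from h import *
st()
for th,u in((8,-45.7),(6,-46.3),):to(tcp_for_tip(u,0,70.3,th),rot(10.4,th))"
```

```text
t 15.65 yaw 10.4 pitch 10.01 roll -0.07 mid [24.3 -0.6 92.2] tip [-45.   -0.6  70.8] F uvz [-5.3 -0.3  3.1] T [-0.2   0.45 -0.1 ] gw 0.15
slide [0.0012 0.0006 0.0034] rot [-0.07  2.01  0.  ] norm 0.004 2.0
slide [0.0024 0.0006 0.0063] rot [-0.07  4.01 -0.  ] norm 0.007 4.0
```

Emit:
apply_moves(
  plan=[
    {"gripper":0,"slide":[0.0011,0,-0.0002],"delta_rot":[0,0,0]},
    {"gripper":0,"slide":[0.0017,0,0.0015],"delta_rot":[0,1,0]},
    {"gripper":0,"slide":[0.0023,0.0003,0.0032],"delta_rot":[0,2,0]},
    {"gripper":0,"slide":[0.0023,0.0003,0.0032],"delta_rot":[0,2,0]},
  ],
)

```text
time: 16.05
tcp_pos: [576.1, -176.1, 70.4]
tool_rot: [-0.271, 2.989, 0.017]
wrist_force: [0.8, -1.3, 2.0]
grip_width: 0.152
grasp_force: 45.0
```

```bash
python3 -c "
from h import *
st()
for th,u in((6,-47),(4,-47.5),):to(tcp_for_tip(u,0,70.3,th),rot(10.4,th))"
```

```text
t 16.05 yaw 10.38 pitch 8.06 roll -0.08 mid [23.5 -0.4 88.9] tip [-46.6  -0.3  69.9] F uvz [ 0.5 -1.4  2. ] T [-0.46  0.17 -0.22] gw 0.152
slide [0.0009 0.0004 0.0026] rot [-0.09  2.06 -0.02] norm 0.003 2.1
slide [0.0019 0.0004 0.0055] rot [-0.09  4.06 -0.03] norm 0.006 4.1
```

F_u is balanced, so I'll keep lowering.

Emit:
apply_moves(
  plan=[
    {"gripper":0,"slide":[0.0005,0,0.0013],"delta_rot":[0,1,0]},
    {"gripper":0,"slide":[0.0009,0,0.0027],"delta_rot":[0,2,0]},
    {"gripper":0,"slide":[0.0009,0,0.0027],"delta_rot":[0,2,0]},
  ],
)

```text
time: 16.35
tcp_pos: [575.4, -176.0, 67.4]
tool_rot: [-0.275, 3.025, 0.013]
wrist_force: [1.7, -3.9, 1.3]
grip_width: 0.151
grasp_force: 45.0
```

```bash
python3 -c "
from h import *
st()
for th,u in((4,-47.5),(2,-48)):to(tcp_for_tip(u,0,70.1,th),rot(10.4,th))"
```

```text
t 16.35 yaw 10.39 pitch 6.01 roll -0.05 mid [23.5 -0.1 86.6] tip [-47.2  -0.1  70.1] F uvz [ 0.9 -4.2  1.3] T [-0.53 -0.11 -0.18] gw 0.151
slide [0.0008 0.0002 0.0029] rot [-0.05  2.01 -0.01] norm 0.003 2.0
slide [0.0018 0.0002 0.0059] rot [-0.05  4.01 -0.01] norm 0.006 4.0
```

Emit:
apply_moves(
  plan=[
    {"gripper":0,"slide":[0,-0.0007,0],"delta_rot":[0,0,0]},
    {"gripper":0,"slide":[0,-0.0015,0],"delta_rot":[0,0,0]},
    {"gripper":0,"slide":[0,-0.0015,0],"delta_rot":[0,0,0]},
  ],
)

```text
time: 16.65
tcp_pos: [575.4, -176.1, 67.4]
tool_rot: [-0.274, 3.024, 0.017]
wrist_force: [3.1, 3.9, 1.5]
grip_width: 0.148
grasp_force: 45.0
```

```bash
python3 -c "
from h import *
st()
for th,u in((4,-47.5),(2,-48)):to(tcp_for_tip(u,-1.5,70.1,th),rot(10.4,th))"
```

```text
t 16.65 yaw 10.36 pitch 6.07 roll 0.1 mid [23.4 -0.3 86.5] tip [-47.2  -0.2  69.9] F uvz [3.8 3.3 1.5] T [ 0.54 -0.53 -0.1 ] gw 0.148
slide [ 0.0007 -0.0013  0.0029] rot [ 0.1   2.07 -0.04] norm 0.003 2.1
slide [ 0.0018 -0.0013  0.0058] rot [ 0.1   4.07 -0.04] norm 0.006 4.1
```

Side force is only friction: it flipped sign without movement. I'll go to the midpoint and keep lowering.

Emit:
apply_moves(
  plan=[
    {"gripper":0,"slide":[-0.0005,0.0008,0],"delta_rot":[0,0,0]},
    {"gripper":0,"slide":[-0.0001,0.0008,0.0015],"delta_rot":[0,1,0]},
    {"gripper":0,"slide":[0.0003,0.0008,0.0029],"delta_rot":[0,2,0]},
    {"gripper":0,"slide":[0.0003,0.0008,0.0029],"delta_rot":[0,2,0]},
  ],
)

```text
time: 17.05
tcp_pos: [574.7, -176.3, 64.1]
tool_rot: [-0.279, 3.061, 0.01]
wrist_force: [0.0, 1.0, 3.5]
grip_width: 0.149
grasp_force: 45.0
```

```bash
python3 -c "
from h import *
st()
for th,u in((2,-48),(0,-48.5)):to(tcp_for_tip(u,-.5,70.1,th),rot(10.4,th))"
```

```text
t 17.05 yaw 10.41 pitch 3.9 roll 0.01 mid [23.4 -0.3 83.8] tip [-47.8  -0.3  70. ] F uvz [0.2 1.  3.5] T [ 0.25  0.04 -0.16] gw 0.149
slide [ 0.0006 -0.0002  0.0027] rot [0.01 1.9  0.01] norm 0.003 1.9
slide [ 0.0017 -0.0002  0.0056] rot [0.01 3.9  0.01] norm 0.006 3.9
```

Emit:
apply_moves(
  plan=[
    {"gripper":0,"slide":[0.0003,0,0.0014],"delta_rot":[0,1,0]},
    {"gripper":0,"slide":[0.0006,0,0.0028],"delta_rot":[0,2,0]},
    {"gripper":0,"slide":[0.0006,0,0.0028],"delta_rot":[0,2,0]},
  ],
)

```text
time: 17.35
tcp_pos: [573.9, -176.6, 60.9]
tool_rot: [-0.282, 3.097, 0.005]
wrist_force: [-1.6, -0.6, 1.2]
grip_width: 0.147
grasp_force: 45.0
```

Emit:
apply_moves(
  plan=[
    {"gripper":0,"slide":[0.0004,0,0.0014],"delta_rot":[0,1,0]},
    {"gripper":0,"slide":[0.0007,0,0.0028],"delta_rot":[0,2,0]},
    {"gripper":0,"slide":[0.0007,0,0.0028],"delta_rot":[0,2,0]},
  ],
)

```text
time: 17.65
tcp_pos: [573.8, -176.5, 58.4]
tool_rot: [0.285, -3.127, -0.0]
wrist_force: [-3.4, -0.7, 1.4]
grip_width: 0.151
grasp_force: 45.0
```

```bash
python3 -c "
from h import *
st()"
```

```text
t 17.65 yaw 10.4 pitch -0.09 roll 0.01 mid [23.9 -0.3 79.1] tip [-48.1  -0.3  70.2] F uvz [-3.4 -0.1  1.4] T [ 0.03  0.3  -0.05] gw 0.151
```

Reported flat at z 79.1. I'll press a little to make sure it latches, then check.

Emit:
apply_moves(
  plan=[
    {"gripper":0,"slide":[0,0,0.001],"delta_rot":[0,0.3,0]},
    {"gripper":0,"slide":[0,0,0.0015],"delta_rot":[0,0.5,0]},
    {"gripper":0,"slide":[0,0,0.0015],"delta_rot":[0,0.5,0]},
  ],
)

```text
time: 17.95
tcp_pos: [573.7, -176.5, 58.6]
tool_rot: [0.284, -3.119, 0.001]
wrist_force: [-8.2, 1.5, 10.6]
grip_width: 0.148
grasp_force: 45.0
```

```bash
python3 -c "
from h import *
st()
c=arm.capture('side');W=cloud(c);im=c['color'];save('h2.png',cv2.resize(im[150:260,310:440],None,fx=5,fy=5,interpolation=3))
P=W.reshape(-1,3);P=P[np.isfinite(P).all(1)];q=np.c_[(P-O)@U,(P-O)@V,P[:,2]]
s=q[(q[:,2]>100)&(q[:,0]<-40)&(q[:,0]>-100)&(abs(q[:,1])<50)&(q[:,2]<112)];print('carton',s.min(0),s.max(0))
s=q[(q[:,2]>80)&(q[:,2]<96)&(q[:,0]>-30)&(q[:,0]<76)&(abs(abs(q[:,1])-45)<20)]
A=np.c_[s[:,:2],np.ones(len(s))];print('plane',np.linalg.lstsq(A,s[:,2],rcond=None)[0],len(s))
for a in range(-30,90,15):
  k=s[abs(s[:,0]-a)<7.5];print(a,np.median(k[:,2]) if len(k) else 0)
"
```

```text
t 17.95 yaw 10.39 pitch -0.56 roll 0.01 mid [23.9 -0.4 79.4] tip [-48.1  -0.4  71.1] F uvz [-7.8  2.9 10.6] T [ 0.46  0.92 -0.05] gw 0.148
carton [-89.02358744 -45.81190929 100.01805204] [-43.64864435  36.07790448 109.0284364 ]
plane [-8.42391324e-03 -8.16934758e-04  8.74567248e+01] 805
-30 87.50734387412672
-15 87.65162136495792
0 87.614367656914
15 87.36571610382106
30 87.25842374662938
45 86.86152411363037
60 86.90802613163476
75 86.57236203482478
```

View pics/h2.png

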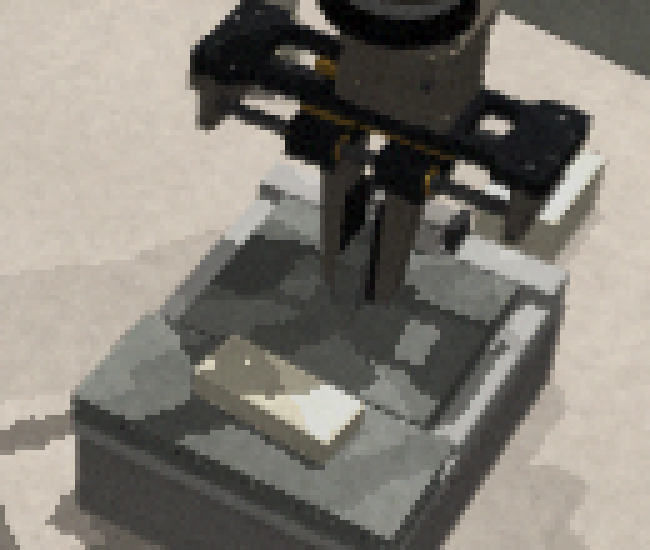

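The cover lies flush with the fitted board and its far edge is down. The deck is being pushed by almost 8 N, so I'll relax now and then open.

Emit:
apply_moves(
  plan=[
    {"gripper":0,"slide":[0.0005,0,-0.0008],"delta_rot":[0,-0.3,0]},
    {"gripper":0,"slide":[0.0008,0,-0.0015],"delta_rot":[0,-0.5,0]},
    {"gripper":0,"slide":[0.0008,0,-0.0015],"delta_rot":[0,-0.5,0]},
  ],
)

```text
time: 18.3
tcp_pos: [573.2, -176.6, 58.4]
tool_rot: [-0.284, 3.128, 0.0]
wrist_force: [0.9, -0.1, -2.6]
grip_width: 0.151
grasp_force: 45.0
```

Emit:
apply_moves(
  plan=[
    {"gripper":0.03,"slide":[0,0,0],"delta_rot":[0,0,0]},
    {"gripper":0.03,"slide":[0,0,0],"delta_rot":[0,0,0]},
    {"gripper":0.03,"slide":[0,0,0],"delta_rot":[0,0,0]},
    {"gripper":0.03,"slide":[0,0,0],"delta_rot":[0,0,0]},
  ],
)

```text
time: 18.7
tcp_pos: [573.3, -176.8, 58.9]
tool_rot: [-0.284, 3.128, -0.0]
wrist_force: [0.5, -0.3, 0.6]
grip_width: 0.328
grasp_force: 0.0
```

```bash
python3 -c "
from h import *
st()"
```

```text
t 18.7 yaw 10.37 pitch 0.02 roll -0.0 mid [23.3 -0.5 79.6] tip [-48.7  -0.5  70.6] F uvz [ 0.4 -0.3  0.6] T [0.01 0.01 0.04] gw 0.328
```

Released. Now I'll rise and back off to look at the catch.

Emit:
apply_moves(
  plan=[
    {"gripper":0.03,"slide":[0,0,-0.02],"delta_rot":[0,0,0]},
    {"gripper":0.03,"slide":[0,0,-0.05],"delta_rot":[0,0,0]},
    {"gripper":0.03,"slide":[0,0,-0.1],"delta_rot":[0,0,0]},
    {"gripper":0.03,"slide":[0,0.04,-0.13],"delta_rot":[0,0,0]},
    {"gripper":0.03,"slide":[0,0.08,-0.15],"delta_rot":[0,0,0]},
  ],
)

```text
time: 19.2
tcp_pos: [559.9, -98.3, 212.4]
tool_rot: [-0.28, 3.124, -0.003]
wrist_force: [0.6, -0.6, -0.5]
grip_width: 0.328
grasp_force: 0.0
```

Emit:
apply_moves(
  plan=[
    {"gripper":0.03,"slide":[0,0.05,0],"delta_rot":[0,0,0]},
    {"gripper":0.03,"slide":[0,0.1,0],"delta_rot":[0,0,0]},
    {"gripper":0.03,"slide":[0,0.14,0],"delta_rot":[0,0,0]},
    {"gripper":0.03,"slide":[0,0.14,0],"delta_rot":[0,0,0]},
  ],
)

```text
time: 19.6
tcp_pos: [532.6, 43.9, 209.1]
tool_rot: [-0.293, 3.127, 0.002]
wrist_force: [0.1, -0.7, -0.3]
grip_width: 0.323
grasp_force: 0.0
```

```bash
python3 -c "
from h import *
a=arm.capture('top');b=arm.capture('side')
x=cv2.resize(a['color'][140:235,330:425],None,fx=4,fy=4,interpolation=3);z=cv2.resize(b['color'][165:260,325:420],None,fx=4,fy=4,interpolation=3)
save('f.png',np.hstack([x,z]))
for nm,c in(('top',a),('side',b)):
  P=cloud(c).reshape(-1,3);P=P[np.isfinite(P).all(1)];q=np.c_[(P-O)@U,(P-O)@V,P[:,2]];q=q[abs(q[:,1])<90]
  s=q[(q[:,2]>100)&(q[:,0]<-40)&(q[:,0]>-100)&(q[:,2]<112)];print(nm,'carton',s.min(0),s.max(0))
  s=q[(q[:,2]>80)&(q[:,2]<96)&(q[:,0]>-30)&(q[:,0]<74)&(abs(abs(q[:,1])-40)<25)]
  A=np.c_[s[:,:2],np.ones(len(s))];print('plane',np.linalg.lstsq(A,s[:,2],rcond=None)[0])
  s=q[(q[:,2]>93)&(q[:,0]>60)&(abs(q[:,1])<35)&(q[:,2]<115)];print('catch',s.min(0),s.max(0),np.percentile(s[:,0],[2,10,50]))
  s=q[(q[:,2]>100)&(q[:,2]<130)&(q[:,0]>0)&(q[:,0]<70)&(abs(q[:,1])<35)];print('fin',s.mean(0),s.min(0),s.max(0))
"
```

```text
top carton [-85.27068279 -40.99488044 100.02295022] [-44.62423925  35.7386403  111.47008478]
plane [ 3.44597566e-03 -3.43950028e-03  8.85065031e+01]
catch [ 62.79173741 -32.7528565   93.01311766] [109.51066591  31.04976926 111.26305657] [78.94651814 84.16646971 95.11250874]
fin [ 37.77717303   1.33579035 120.60431385] [ 13.64016327  -7.28352905 101.6807937 ] [ 62.79173741   7.36653811 129.23235831]
side carton [-87.47790541 -45.98623521 100.03069107] [-46.18069724  35.9219768  107.92987552]
plane [ 7.31109656e-04 -9.04259157e-04  8.68843460e+01]
catch [ 61.11867092 -33.97357235  93.27744213] [1732.98171241   34.76421914  114.54366184] [81.93929015 84.55161953 96.89644429]
fin [ 32.45391132  -2.67001723 116.84082108] [ 10.68544571  -8.82595815 100.66485959] [ 62.09677575   6.68588337 124.97520288]
```

View pics/f.png

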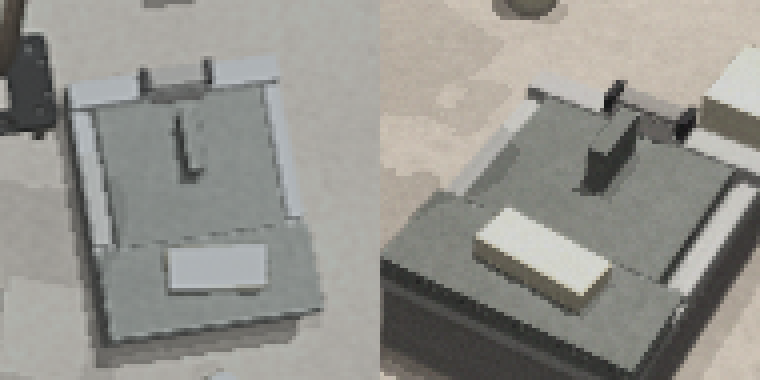

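```bash
python3 -c "
from h import *
for nm in('top','side'):
  for W in(np.load(nm+'.npy'),cloud(arm.capture(nm))):
    P=W.reshape(-1,3);P=P[np.isfinite(P).all(1)];q=np.c_[(P-O)@U,(P-O)@V,P[:,2]]
    q=q[(abs(q[:,1])<19)&(q[:,0]>68)&(q[:,0]<125)]
    print(nm,[(z,np.round(np.percentile(k[:,0],[5,50]),1)) for z in(93,97,101,105) if len(k:=q[abs(q[:,2]-z)<2])])
"
```

```text
top [(93, array([81.3, 87.5])), (97, array([80.5, 83.9])), (101, array([84.2, 97.8])), (105, array([85.3, 94.9]))]
top [(93, array([70.8, 80.7])), (97, array([81. , 84.7])), (101, array([84.8, 95.3])), (105, array([84.4, 94.7]))]
side [(93, array([76.9, 81.9])), (97, array([80. , 83.9])), (101, array([82.6, 92.8])), (105, array([89.3, 94.6]))]
side [(93, array([79.6, 82. ])), (97, array([82.4, 85.2])), (101, array([84.9, 95.9])), (105, array([83.4, 92.8]))]
```

The catch is back at its starting position, the cover is flat and the carton hasn't moved. Handing in.

```bash
python3 -c "
from plant import arm
print(arm.job_done())"
```

```text
the job is handed in; nothing more can be done
None
```

The job is handed in, with no verdict returned: the last pictures show the cover seated flat, tongue in the groove, catch back out, gripper released and clear, and the carton where it was.

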